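Unlock the cabbage slicer and eject its blade insert

ROBOT

A 6-joint arm with a two-finger parallel gripper is mounted at the origin on the work surface. World frame = base frame: x ahead of the robot, y to its left, z up, the work surface at z = 0. Lengths are in mm, angles in rad, forces in N, time in s.
With the tool pointing down it reaches from about 375 to 975 mm from the base axis. Payload 3.8 kg.
Tool frame: the origin (TCP) lies midway between the tips of the shut fingers; the grasp point (between the pads) lies 19 mm behind it; z points along the fingers, y is the line along which they close (so a half turn about z gives the same grasp; the last joint's range is limited). The gripper opens to 85 mm and grips with 20 to 120 N. Pads are 22 mm wide; open, the fingers measure 114 mm over their backs; the gripper's body (76 mm by 85 mm) begins 54 mm behind the grasp point. The pads swing forward as they close: fully open they stand 13 mm farther back than shut.
Start: joints at [-0.037, 0.264, 1.604, -0, 1.274, -0.037], TCP at [674.995, -0.002, 231.28] pointing down, gripper open.
Joint ranges: [-2.63, 2.63], [-0.94, 2.18], [0.31, 2.57], [-1.31, 4.45], [0, 2.66], [-2.55, 2.55]. Speed limits (rad/s): [2.57, 2.57, 3.14, 3.14, 3.14, 3.14].

INTERFACE

Orientations are given as a unit quaternion [x, y, z, w].
In Python, from plant import manip gives the robot as it stands.
- The arm moves only by the shell command python3 -m handwheel 'ROWS'. ROWS is JSON, a list of rows, each a list of 7 numbers: the shift along the tool's x, y, z in cm, then the turn, a rotation vector about the tool's x, y, z in rad, then the finger opening in cm, from 0 to 8.54. A call has 1 to 12 rows; each row is the pose to reach, as a shift and turn from the pose commanded when the call began, along the tool's axes at that moment; what a row does not reach only later rows make up. A row lasts 1/12 s, in which the tool goes at most 41.7 mm and 7.16 degrees, less where a joint would pass 70% of its speed; a pose out of reach is approached as far as the arm can. A call with a gripper value outside its range is refused whole. The fingers move at their own pace and stop on an object; the grip force is fixed at half the most. Time passes only in rows, so rows that repeat a pose let the fingers close. It gives the time, the measured TCP pose, the force, the opening and the grip force at its end, in the units of the state.
- manip.state(): the state, without advancing time (a new reading comes with each control period).
- manip.read_camera(name): name is "scene" or "side" or "wrist"; returns the picture (480x640x3 uint8, blue, green, red); there is no depth.
- manip.calibration(name): a dict with "vertical_fov" (degrees; the focal length in pixels is half the picture's height over the tangent of half this angle, whatever the lens; pixels are square), "cx", "cy" (the principal point, pixels), "rvec" (rotation vector, rad) and "tvec" (3), from world to camera coordinates, as OpenCV has them; the wrist camera has in their place "mount" (4x4, takes a point from camera to tool coordinates, whose origin is the TCP and whose axes are the flange's). Camera axes: x right, y down, z forward; pixel columns grow to the right and rows downward; lengths in mm; the calibration is good to about 2 mm. A picture is of the moment at which its call begins: read the wrist's pose just before it. calibration takes no time and is no camera call.
- manip.sign_off(): hands the job in; it is judged then, once.
Trained networks look in the newest picture that a camera, given by its name, has taken for a name from the list of things; names that differ only in an ending like _2 or _b are one class to them, and where a whole thing is asked for, a point or a joint stands for the part that bears it (a point fixed in the world has none). Each returns a list of dicts, best first, with "p" (0 to 1); they miss things now and then, are a little off and sometimes report something else, mostly with a low value. They report only what shows in the picture. A call takes as long as a camera call. They do not tell look-alikes from the thing itself.
- manip.find_in(camera, thing): "rect" ([centre column, centre row, width, height] in pixels, round what is visible of it).
The state is a dict: "t": time; "joints": joint angles; "joint_velocities": joint speeds; "tau": joint torques, N m; "ee_pos": TCP position; "tcp_rot": TCP orientation; "wrist_force": force on the tool from outside, world axes, zero at the start; "ft_torque": the same for the moment, N m; "width": finger opening in mm; "grasp_force": force on a finger pad.
Only numpy, scipy, OpenCV 4.12 (cv2) and the standard library are available. Lean on these libraries where they do the work, as an engineer would, in place of code of your own. Each camera call takes 0.05 s, during which the arm holds its last target. There are 200 camera calls.

TASK

Free the cabbage slicer's blade insert for washing. Pull the black knob on its side straight out, turn its pointer down to the long mark, where the bar lies level, and push it fully home, without forcing it: the locking notch is up to ten degrees off level, one way or the other, so feel for it. Then press the ejector cap beside it fully in and let it spring back, leaving the insert standing out of the other side but still in its groove, and everything else on the counter where it was.

Things in the scene. Friction and masses are not known exactly. Their poses are not given: they have to be found in the camera images.
- slicer: Cabbage slicer (mandoline), fixed: sloping steel board between white rails, 150 wide, 400 long, up to 150 mm high. Origin on the counter under its middle, z up; x square out of the side with knob and ejector (away from the robot); y along the board, uphill. Board top 100 mm over the origin, climbing 12 degrees to +y. Knob axis: parallel to x, at y 90, z 95 mm.
- ring_face (a point): Point on the knob's axis on the face of the steel index ring (radius 42 mm), at slicer x = 82 mm. The ring lies on an upright scale plate (slicer x = 79, y 38 to 183, z 32 to 152 mm). The plate has one long raised black mark at pointer level (blade change) and five short ones higher up (cutting thickness).
- dial (a joint): Turn of the knob about slicer x, rad: the pointer's angle above level. 0: pointer level, towards slicer +y, at the long mark (blade change). 0.75 to 1.1: at the short marks, where it starts. Positive raises the pointer. Range -0.32 to 1.40 when pulled out; friction 0.07 N m keeps it where it is left.
- dial_pull (a joint): Pull of the knob along slicer +x, m: 0 home, 0.015 fully out; stays where left, about 5 N to move either way. At home its pin sits in the ring: in an arc slot (cutting range) or in one notch (blade change). Pulled 11 mm or more it turns freely. Off slot and notch it stops about 8 mm short of home.
- pin (a point): Tip of the steel pin (6 mm thick) on the back of the knob's disc, 30 mm from the axis, square to and below the pointer. The ring's notch for blade change takes it over about 0.08 to 0.11 rad of turn; the notch's middle lies anywhere from -0.16 to +0.16 rad about level, differs each time and cannot be read: find it by touch, turning a little and pressing in lightly again.
- dial_handle: Black knob: disc of radius 36 on a shaft of radius 9 mm, with a bar across its front, 14 mm wide; the long arm (70 mm from the axis, thin white line) is the pointer, the short arm 52 mm. Origin on the axis, x outward (slicer x when home): disc from x 118 to 124, bar 124 to 138 mm. At home 36 mm is free between ring and disc, open from above, so shut fingers can hook behind the disc.
- dial_hub (a point): Centre of the front face of the knob's bar, on the axis.
- dial_tip (a point): End of the pointer: 70 mm from the axis, in the middle of the bar's thickness and depth.
- ejector (a joint): How far the ejector is pressed, m: 0 at rest, 0.026 fully in. Spring, 2 N at first to about 7 N fully in; returns by itself. It moves along slicer -x. A gate bars it after 3 mm or less unless the pointer is within about 0.25 rad of level.
- ejector_face (a point): Middle of the outer face of the ejector's black cap, 44 mm wide (along slicer y), 28 mm high, facing slicer +x; at rest at slicer x 119, y -23.5, z 87 mm, standing 34 mm out of its guide on the rail, free from above.
- insert_center (a point): Centre of the blade insert: white frame with two steel blades, 124 long across the slicer, 70 wide, 12 mm thick, 0.13 kg, loose in a covered groove of the board; at slicer x -6, y -22, z 87 mm when in. Pressing the ejector fully in slides it about 25 mm towards slicer -x, out through the other rail, where it stays.
- tumbler: Bystander: glass tumbler, radius 36, 100 mm high, standing 190 mm or more from the slicer's middle line on the knob's side. Origin under its middle.
- scoop: Bystander: orange plastic scoop, about 110 mm long, 70 mm high, lying beyond the knob. Origin at its middle on the counter.
- guard: Bystander: the slicer's white hand guard, a disc of radius 52 with a knob on top, 72 mm high, standing near the low end of the slicer. Origin under its middle.
- bowl: Bystander: steel bowl, radius 115, 85 mm high. Origin under its middle.
- spicebox: Bystander: wooden spice box, 96 x 146 x 94 mm. Origin under its middle.
- jar: Bystander: glass jar with steel cap, radius 40, 130 mm high. Origin under its middle.
Not all that is in view belongs to the job. Of the things shaped like the part that bears insert_center, the white one is meant.

How it is judged:
By the outcome, as a careful person would: the job done as asked, in the order asked, and still so for the second after the job is handed in, with the robot touching nothing.
It also fails if it takes over 72 s, if anything falls off the work surface, if the arm or the gripper's body presses on something with over 40 N, if the wrist force passes 120 N, or if a joint passes its speed limit or range.

## Working session

There is one attempt and no reset: what is moved stays moved. The work goes in short steps, Python scripts to look and compute and a shell command to move; the robot and the scene stay as the last step left them, time stands still between calls to the robot, and variables do not carry over. Pictures are saved under pics/ and viewed, at most 10 in all, crops included, and the job is handed in when it is done.

```bash
mkdir -p pics; ls; cat > h.py <<'E'
import numpy as np, cv2
from scipy.spatial.transform import Rotation as R
from plant import manip
def cam(n):
    c=manip.calibration(n); f=240/np.tan(np.radians(c["vertical_fov"])/2)
    K=np.array([[f,0,c["cx"]],[0,f,c["cy"]],[0,0,1]])
    if "rvec" in c: return K,cv2.Rodrigues(np.array(c["rvec"],float))[0],np.array(c["tvec"],float).ravel()
    s=manip.state(); M=np.eye(4); M[:3,:3]=R.from_quat(s["tcp_rot"]).as_matrix(); M[:3,3]=s["ee_pos"]
    W=np.linalg.inv(M@np.array(c["mount"])); return K,W[:3,:3],W[:3,3]
def proj(C,P):
    K,r,t=C; q=(np.atleast_2d(P)@r.T+t)@K.T; return q[:,:2]/q[:,2:]
def onz(C,uv,z):
    K,r,t=C; d=r.T@np.linalg.inv(K)@np.array([uv[0],uv[1],1.]); o=-r.T@t; return o+d*(z-o[2])/d[2]
E
python3 - <<'E'
from h import *
for n in ("scene","side","wrist"):
    C=cam(n); im=manip.read_camera(n); cv2.imwrite(f"pics/{n}0.png",im)
    K,r,t=C; print(n,K[0,0],(-r.T@t).round(),r[2].round(2))
    for th in ("slicer","dial_handle","ejector_face","tumbler","scoop","guard","bowl","spicebox","jar","insert_center"):
        print(th,[(round(d["p"],2),np.round(d["rect"]).tolist()) for d in manip.find_in(n,th)][:2])
print(manip.state())
E
```

```text
pics
scene 469.17837034936485 [1349.  334.  649.] [-0.77 -0.33 -0.54]
slicer [(0.61, [323.0, 249.0, 181.0, 94.0]), (0.17, [335.0, 256.0, 38.0, 34.0])]
dial_handle [(0.8, [336.0, 257.0, 41.0, 36.0])]
ejector_face [(0.75, [292.0, 244.0, 21.0, 12.0]), (0.72, [337.0, 258.0, 38.0, 36.0])]
tumbler [(0.59, [247.0, 294.0, 36.0, 62.0])]
scoop [(0.96, [337.0, 340.0, 77.0, 36.0]), (0.18, [335.0, 258.0, 42.0, 39.0])]
guard [(0.6, [216.0, 261.0, 42.0, 43.0])]
bowl [(0.58, [553.0, 348.0, 141.0, 108.0]), (0.23, [178.0, 207.0, 67.0, 44.0])]
spicebox [(0.89, [178.0, 205.0, 70.0, 46.0]), (0.39, [336.0, 257.0, 36.0, 35.0])]
jar [(0.93, [132.0, 226.0, 42.0, 63.0])]
insert_center [(0.85, [436.0, 237.0, 54.0, 21.0]), (0.84, [314.0, 218.0, 39.0, 24.0])]
side 470.45901417413916 [ 136. -814.  887.] [ 0.33  0.67 -0.66]
slicer [(0.57, [311.0, 268.0, 118.0, 157.0]), (0.46, [336.0, 216.0, 13.0, 40.0])]
dial_handle [(0.93, [337.0, 218.0, 18.0, 47.0]), (0.68, [366.0, 213.0, 36.0, 35.0])]
ejector_face [(0.55, [347.0, 250.0, 18.0, 20.0]), (0.34, [397.0, 404.0, 88.0, 100.0])]
tumbler [(0.61, [404.0, 250.0, 29.0, 44.0
[... 829 characters left out ...]
69362858e-02,  2.63904515e-01,  1.60402784e+00,  2.92596701e-06,
        1.27369808e+00, -3.69003079e-02]), 'joint_velocities': array([ 1.85032826e-04,  4.73513344e-05, -2.15852872e-03, -2.24064604e-03,
        2.29665972e-03, -9.88729140e-04]), 'tau': array([-5.66103863e-04, -5.15040064e+01, -3.67716551e+01, -9.98045721e-05,
        8.03505336e-04, -2.33343584e-06]), 'ee_pos': array([ 6.74981107e+02, -2.46705779e-02,  2.31261615e+02]), 'tcp_rot': array([ 7.07119804e-01,  7.07093758e-01, -1.18298386e-05, -1.47928154e-05]), 'wrist_force': array([ 0.12463513, -0.20199387, -0.3741786 ]), 'ft_torque': array([-0.00918953,  0.03689861, -0.02465514]), 'grasp_force': 0.0, 'width': 85.39459117098522}
```

View pictures.

View pics/scene0.png

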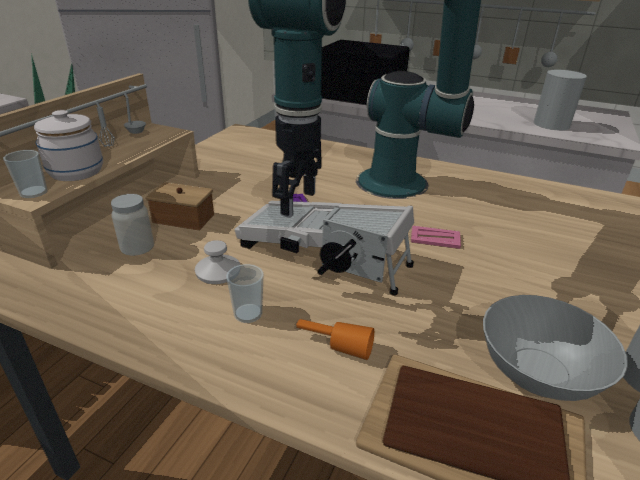

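View pics/wrist0.png

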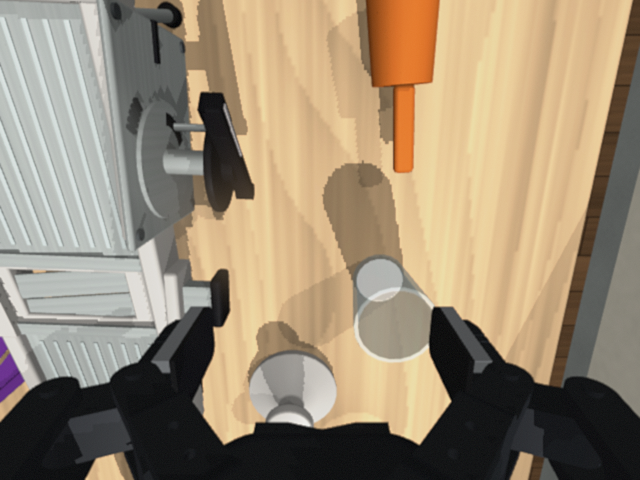

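```bash
cat >> h.py <<'E'
from scipy.optimize import least_squares
A=np.linspace(0,2*np.pi,25)[:-1]
def Rx(a): return R.from_euler('x',a).as_matrix()
def bar(th,pull=0):  # pointer toward +y, raised th
    P=np.array([[x+pull,y,z] for x in (124,138) for y in (-52,70) for z in (-7,7)],float)
    c,s=np.cos(th),np.sin(th)
    return np.c_[P[:,0],90+c*P[:,1]-s*P[:,2],95+s*P[:,1]+c*P[:,2]]
def disc(pull=0): return np.array([[x+pull,90+36*np.cos(a),95+36*np.sin(a)] for x in (118,124) for a in A])
def cap(p=0): return np.array([[x-p,y-23.5,87+z] for x in (109,119) for y in (-22,22) for z in (-14,14)])
def W(p,P): return np.asarray(P)@R.from_euler('z',p[2]).as_matrix().T+[p[0],p[1],0]
def bbox(q): return np.r_[q.min(0),q.max(0)]
E
python3 - <<'E'
from h import *
Cs=[cam(n) for n in ("scene","side","wrist")]
import json
def r(c,d,w,h): return np.array([c-w/2,d-h/2,c+w/2,d+h/2])
H=[r(336,257,41,36),r(337,218,18,47),np.array([203,92,253,212])]
E_=[r(292,244,21,12),r(347,250,18,20),r(207,298,47,52)]
sg=[1.5,1.5,1]
def f(p):
    o=[]
    for i,C in enumerate(Cs):
        o.append((bbox(proj(C,W(p,np.r_[bar(p[3]),disc()])))-H[i])/sg[i])
        e=(bbox(proj(C,W(p,cap())))-E_[i])/sg[i]
        if i==2: e[0]=0
        o.append(e)
    return np.concatenate(o)
p0=onz(Cs[2],(228,298),90)
s=least_squares(f,[p0[0]-119,p0[1]+23,0.,0.9],loss='soft_l1',x_scale=[10,10,.1,.1])
p=s.x; print(p,s.cost); print(f(p).reshape(-1,4).round(1))
np.save("p.npy",p)
im=cv2.imread("pics/wrist0.png"); k=2.2
crop=cv2.resize(im[0:270*1+70,60:300],None,fx=1.7,fy=1.7,interpolation=cv2.INTER_CUBIC)
pts=np.r_[W(p,bar(p[3])),W(p,disc()),W(p,cap()),W(p,[[79,38,32],[79,38,152],[79,183,152],[82,90,95]])]
for u,v in proj(Cs[2],pts): cv2.circle(crop,(int((u-60)*1.7),int(v*1.7)),2,(0,0,255),-1)
cv2.imwrite("pics/ov.png",crop)
for th,rc,z in (("tumbler",(393,360),0),("guard",(293,380),0),("scoop",(404,86),20)): print(th,onz(Cs[2],rc,z).round())
E
```

```text
[ 4.76170744e+02 -3.26102136e+01 -7.28624282e-02  9.70839751e-01] 23.154554035393907
[[ 0.  -1.1 -0.6  0.9]
 [-1.2 -2.1 -2.   2.2]
 [ 0.6 -0.1 -0.3 -0.9]
 [ 4.2  0.7 -0.2  0.8]
 [-0.6 -0.5  4.8  0.1]
 [ 0.  -5.6 -0.8  4.8]]
tumbler [ 758. -189.    0.]
guard [ 640. -216.    0.]
scoop [747. 108.  20.]
```

View pics/ov.png

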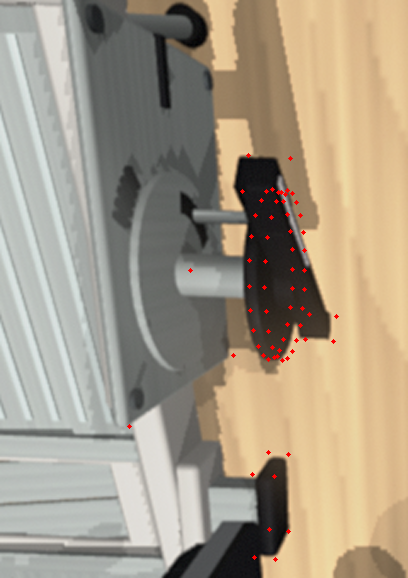

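```bash
cat > fit.py <<'E'
from h import *
C=cam("wrist")
c=lambda u,v:(u/1.7+60,v/1.7)
ring=np.array([[82,90+42*np.cos(a),95+42*np.sin(a)] for a in A])
def f(p):
    b=proj(C,W(p,bar(p[3]))); d=bbox(proj(C,W(p,disc()))); bb=bbox(b); r=bbox(proj(C,W(p,ring))); k=bbox(proj(C,W(p,cap())))
    q=proj(C,W(p,[[79,38,152]]))[0]
    o=np.r_[bb-np.r_[c(235,157),c(331,340)], d[0]-c(244,0)[0], d[3]-c(0,361)[1], r[0]-c(132,0)[0], r[1]-c(0,170)[1], r[3]-c(0,372)[1],
      k[2]-c(287,0)[0],k[1]-c(0,457)[1],k[3]-c(0,555)[1], q-c(127,424)]
    return o
s=least_squares(f,np.load("p.npy"),loss='soft_l1',x_scale=[10,10,.1,.1]); p=s.x
print(p,s.cost,f(p).round(1)); np.save("p.npy",p)
im=cv2.imread("pics/wrist0.png")
crop=cv2.resize(im[0:340,60:300],None,fx=1.7,fy=1.7,interpolation=cv2.INTER_CUBIC)
for g in (bar(p[3]),disc(),cap(),ring,[[79,38,32],[79,38,152],[79,183,152]]):
  for u,v in proj(C,W(p,g)): cv2.circle(crop,(int((u-60)*1.7),int(v*1.7)),2,(0,0,255),-1)
cv2.imwrite("pics/ov2.png",crop)
print(W(p,[[138,90,95],[119,-23.5,87]]).round(1))
E
python3 fit.py
```

```text
[ 4.74962599e+02 -3.43629881e+01 -6.02699021e-02  9.78930256e-01] 10.989741322211357 [-0.7  0.1  1.   0.5 -0.4 -0.1  4.6 -0.8 -1.7  0.3 -2.   2.7 -0.8  2.6]
[[618.1  47.2  95. ]
 [592.3 -65.   87. ]]
```

View pics/ov2.png

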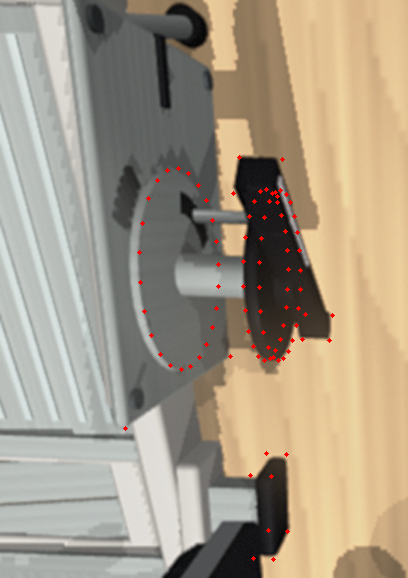

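```bash
cat >> h.py <<'E'
def tgt(p,G,t,back=0,r=19,tilt_x=0):
    """grasp point G (slicer mm), tool tilt t about slicer x; TCP pose in world"""
    S=R.from_euler('z',p[2]).as_matrix(); s,c=np.sin(t),np.cos(t)
    z=np.array([0,s,-c]); M=np.c_[[0,c,s],[1,0,0],z]
    return W(p,np.asarray(G,float)+z*(r-back)), S@M
def rows(L,g):
    s=manip.state(); o=np.array(s["ee_pos"]); M=R.from_quat(s["tcp_rot"]).as_matrix()
    for P,T in L: print(np.r_[M.T@(P-o)/10,R.from_matrix(M.T@T).as_rotvec(),g].round(3).tolist())
    return s
def slicer(p,P): return R.from_euler('z',p[2]).as_matrix().T@(np.asarray(P)-[p[0],p[1],0])
def rep():
    s=manip.state(); p=np.load("p.npy"); M=R.from_euler('z',p[2]).as_matrix().T
    print("t",round(s["t"],2),"tcp_sl",slicer(p,s["ee_pos"]).round(1),"z",(M@R.from_quat(s["tcp_rot"]).as_matrix()[:,2]).round(3),"F_sl",(M@s["wrist_force"]).round(1),"w",round(s["width"],1),"g",round(s["grasp_force"],1))
E
python3 - <<'E'
from h import *
p=np.load("p.npy"); th=p[3]; t=.4
G=np.array([129.5,90+30*np.cos(th),95+30*np.sin(th)])
print(G); rows([tgt(p,G,t,90),tgt(p,G,t,60),tgt(p,G,t,30),tgt(p,G,t,0)],4)
E
```

```text
[129.5        106.73731943 119.89703071]
[3.68, -6.599, 4.597, -0.012, 0.4, 0.059, 4.0]
[4.847, -6.529, 7.36, -0.012, 0.4, 0.059, 4.0]
[6.013, -6.458, 10.124, -0.012, 0.4, 0.059, 4.0]
[7.179, -6.388, 12.887, -0.012, 0.4, 0.059, 4.0]
```

```bash
python3 -m handwheel '[[1.8,-3.3,1,0,0.12,0.03,4],[3.68,-6.6,2,-0.01,0.24,0.06,4],[3.68,-6.6,3.5,-0.01,0.36,0.06,4],[3.68,-6.6,4.6,-0.01,0.4,0.06,4],[3.68,-6.6,4.6,-0.01,0.4,0.06,4],[3.68,-6.6,4.6,-0.01,0.4,0.06,4],[3.68,-6.6,4.6,-0.01,0.4,0.06,4]]'; python3 - <<'E'
from h import *
rep(); C=cam("wrist"); im=manip.read_camera("wrist"); p=np.load("p.npy")
ring=np.array([[82,90+42*np.cos(a),95+42*np.sin(a)] for a in A])
for g in (bar(p[3]),disc(),cap(),ring,[[79,38,152],[79,183,152]]):
  for u,v in proj(C,W(p,g)): cv2.circle(im,(int(u),int(v)),1,(0,0,255),-1)
cv2.imwrite("pics/w1.png",im)
E
```

```text
t: 2.23
ee_pos: [610.1, 36.8, 186.5]
tcp_rot: [0.714, 0.672, 0.144, -0.136]
wrist_force: [0.3, -0.1, -0.3]
width: 39.9
grasp_force: 0.0
t 2.23 tcp_sl [130.6  79.1 186.5] z [-0.     0.388 -0.921] F_sl [ 0.3 -0.1 -0.3] w 39.9 g 0.0
```

View pics/w1.png

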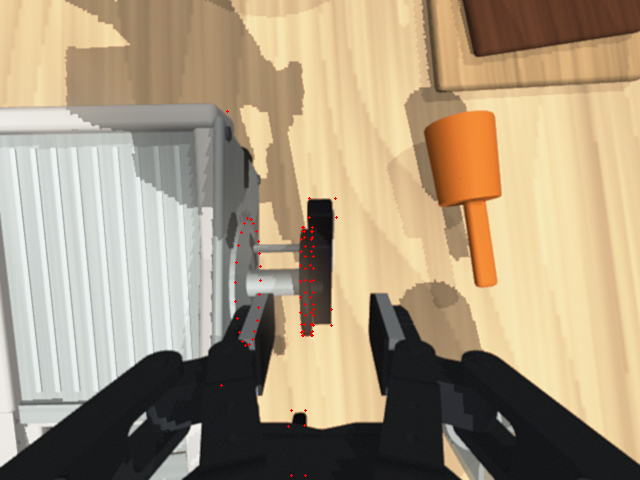

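```bash
python3 -m handwheel '[[0,-0.26,2,0,0,0,4],[0,-0.26,4,0,0,0,4],[0,-0.26,6,0,0,0,4],[0,-0.26,7.5,0,0,0,4],[0,-0.26,9.1,0,0,0,4],[0,-0.26,9.1,0,0,0,4]]'; python3 - <<'E'
from h import *
rep()
E
```

```text
t: 2.78
ee_pos: [613.9, 73.6, 103.6]
tcp_rot: [0.713, 0.672, 0.147, -0.133]
wrist_force: [8.5, -0.3, 1.4]
width: 39.8
grasp_force: 0.0
t 2.78 tcp_sl [132.2 116.2 103.6] z [ 0.008  0.389 -0.921] F_sl [8.5 0.2 1.4] w 39.8 g 0.0
```

```bash
python3 -m handwheel '[[0,0.2,0,0,0,0,3],[0,0.4,0,0,0,0,2],[0,0.4,0,0,0,0,1.5],[0,0.4,0,0,0,0,1.5],[0,0.4,0,0,0,0,1.5],[0,0.4,0,0,0,0,1.5]]'; python3 - <<'E'
from h import *
rep()
E
```

```text
t: 3.28
ee_pos: [612.3, 73.1, 103.0]
tcp_rot: [0.713, 0.672, 0.144, -0.138]
wrist_force: [-2.5, 1.3, 5.4]
width: 19.1
grasp_force: 60.8
t 3.28 tcp_sl [130.6 115.5 103. ] z [-0.003  0.39  -0.921] F_sl [-2.6  1.2  5.4] w 19.1 g 60.8
```

```bash
python3 -m handwheel '[[0,0.3,0,0,0,0,1.5],[0,0.6,0,0,0,0,1.5],[0,0.9,0,0,0,0,1.5],[0,1.1,0,0,0,0,1.5],[0,1.1,0,0,0,0,1.5],[0,1.1,0,0,0,0,1.5]]'; python3 - <<'E'
from h import *
rep()
E
```

```text
t: 3.78
ee_pos: [622.8, 72.6, 102.9]
tcp_rot: [0.713, 0.672, 0.144, -0.138]
wrist_force: [-3.6, 1.0, 6.0]
width: 18.7
grasp_force: 61.0
t 3.78 tcp_sl [141.1 115.7 102.9] z [-0.004  0.391 -0.92 ] F_sl [-3.7  0.7  6. ] w 18.7 g 61.0
```

```bash
cat >> h.py <<'E'
def arc(ds,pull=0,ax=(90,95)):
    s=manip.state(); p=np.load("p.npy"); S=R.from_euler('z',p[2]).as_matrix()
    M=R.from_quat(s["tcp_rot"]).as_matrix(); n=S[:,0]
    P=np.array(s["ee_pos"]); a=W(p,[[slicer(p,P)[0],*ax]])[0]
    for d in ds:
        Q=R.from_rotvec(d*n).as_matrix(); print(np.r_[M.T@(a+Q@(P-a)-P)/10,R.from_matrix(M.T@Q@M).as_rotvec()].round(3).tolist())
E
python3 -c "
from h import *
arc(np.arange(-.1,-.85,-.1))"
```

```text
[-0.041, 0.001, 0.265, 0.0, -0.1, 0.0]
[-0.109, 0.002, 0.525, 0.0, -0.2, 0.001]
[-0.203, 0.003, 0.777, 0.0, -0.3, 0.001]
[-0.321, 0.004, 1.019, 0.0, -0.4, 0.002]
[-0.462, 0.005, 1.247, 0.0, -0.5, 0.002]
[-0.626, 0.006, 1.46, 0.0, -0.6, 0.002]
[-0.81, 0.006, 1.656, 0.0, -0.7, 0.003]
[-1.013, 0.007, 1.832, 0.0, -0.8, 0.003]
```

```bash
python3 -m handwheel '[[-0.04,0,0.27,0,-0.1,0,1.5],[-0.11,0,0.53,0,-0.2,0,1.5],[-0.2,0,0.78,0,-0.3,0,1.5],[-0.32,0,1.02,0,-0.4,0,1.5],[-0.46,0,1.25,0,-0.5,0,1.5],[-0.63,0,1.46,0,-0.6,0,1.5],[-0.81,0,1.66,0,-0.7,0,1.5],[-1.01,0,1.83,0,-0.8,0,1.5],[-1.01,0,1.83,0,-0.8,0,1.5],[-1.01,0,1.83,0,-0.8,0,1.5]]'; python3 - <<'E'
from h import *
rep(); C=cam("wrist"); im=manip.read_camera("wrist")
p=np.load("p.npy"); p[0]-=1.5
for th,c in ((.18,(0,0,255)),):
  for u,v in proj(C,W(p,bar(th,14))): cv2.circle(im,(int(u),int(v)),2,c,-1)
cv2.imwrite("pics/w2.png",im)
cv2.imwrite("pics/s2.png",cv2.resize(manip.read_camera("scene")[190:310,230:430],None,fx=3.5,fy=3.5,interpolation=cv2.INTER_CUBIC))
E
```

```text
t: 4.62
ee_pos: [623.1, 70.8, 81.6]
tcp_rot: [0.712, 0.673, -0.146, 0.136]
wrist_force: [-4.1, 0.6, 4.8]
width: 19.2
grasp_force: 61.6
t 4.62 tcp_sl [141.5 113.9  81.6] z [-0.002 -0.391 -0.92 ] F_sl [-4.1  0.4  4.8] w 19.2 g 61.6
```

View pics/s2.png

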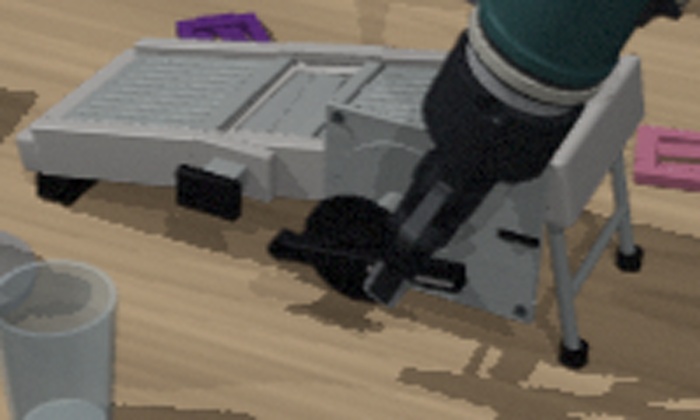

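```bash
python3 -c "
from h import *
C=cam('scene'); p=np.load('p.npy'); p[0]-=1.5
for th in (0,.1,.2,.3):
  b=bar(th,14).reshape(2,2,2,3); e=b[1,:,:].mean(1); q=proj(C,W(p,e)); print(th,q.round(1).tolist(),(q[1]-q[0])[1]/(q[1]-q[0])[0])
"
python3 -m handwheel '[[0,-0.2,0,0,0,0,1.5],[0,-0.4,0,0,0,0,1.5],[0,-0.6,0,0,0,0,1.5],[0,-0.7,0,0,0,0,1.5],[0,-0.8,0,0,0,0,1.5],[0,-0.8,0,0,0,0,1.5]]'; python3 -c "
from h import *
rep()"
```

```text
0 [[306.1, 256.9], [360.4, 274.2]] 0.31936489236722343
0.1 [[306.2, 259.0], [360.5, 271.3]] 0.2271730184337296
0.2 [[306.6, 261.1], [360.2, 268.3]] 0.13379233563386606
0.3 [[307.1, 263.3], [359.6, 265.2]] 0.037263054950182305
t: 5.22
ee_pos: [618.3, 71.0, 82.3]
tcp_rot: [0.714, 0.672, -0.142, 0.137]
wrist_force: [5.7, 3.3, 1.2]
width: 18.9
grasp_force: 60.5
t 5.22 tcp_sl [136.7 113.8  82.3] z [ 0.005 -0.386 -0.922] F_sl [5.4 3.6 1.2] w 18.9 g 60.5
```

```bash
python3 -m handwheel '[[0,-0.1,0,0,0,0,1.5],[0,-0.2,0,0,0,0,1.5],[0,-0.2,0,0,0,0,1.5]]'; python3 -c "
from h import *
rep()"
```

```text
t: 5.47
ee_pos: [617.2, 71.1, 82.6]
tcp_rot: [0.714, 0.672, -0.141, 0.137]
wrist_force: [6.2, 2.1, 0.8]
width: 18.4
grasp_force: 60.2
t 5.47 tcp_sl [135.6 113.8  82.6] z [ 0.007 -0.386 -0.923] F_sl [6.  2.5 0.8] w 18.4 g 60.2
```

```bash
python3 -m handwheel '[[0,-0.1,0,0,0,0,1.5],[0,-0.2,0,0,0,0,1.5],[0,-0.2,0,0,0,0,1.5]]'; python3 -c "
from h import *
rep()"
python3 -m handwheel '[[0,-0.1,0,0,0,0,1.5],[0,-0.2,0,0,0,0,1.5],[0,-0.2,0,0,0,0,1.5]]'; python3 -c "
from h import *
rep()"
```

```text
t: 5.72
ee_pos: [616.9, 71.2, 83.0]
tcp_rot: [0.713, 0.673, -0.14, 0.138]
wrist_force: [12.7, 1.1, -0.8]
width: 19.1
grasp_force: 60.4
t 5.72 tcp_sl [135.4 113.9  83. ] z [ 0.01  -0.385 -0.923] F_sl [12.6  1.9 -0.8] w 19.1 g 60.4
t: 5.97
ee_pos: [616.8, 71.3, 83.4]
tcp_rot: [0.713, 0.673, -0.138, 0.139]
wrist_force: [17.4, 0.1, -2.1]
width: 19.0
grasp_force: 61.6
t 5.97 tcp_sl [135.2 114.   83.4] z [ 0.013 -0.384 -0.923] F_sl [17.3  1.1 -2.1] w 19.0 g 61.6
```

```bash
python3 -m handwheel '[[0,0.4,0,0,0,0,1.5],[0,0.8,0,0,0,0,1.5],[0,1.15,0,0,0,0,1.5],[0,1.15,0,0,0,0,1.5],[-0.01,1.15,0.16,0,-0.06,0,1.5],[-0.01,1.15,0.16,0,-0.06,0,1.5]]'; python3 -c "
from h import *
rep()"
python3 -m handwheel '[[0,-0.3,0,0,0,0,1.5],[0,-0.6,0,0,0,0,1.5],[0,-0.9,0,0,0,0,1.5],[0,-0.95,0,0,0,0,1.5],[0,-0.95,0,0,0,0,1.5]]'; python3 -c "
from h import *
rep()"
```

```text
t: 6.47
ee_pos: [621.1, 69.8, 80.1]
tcp_rot: [0.708, 0.668, -0.167, 0.156]
wrist_force: [-3.2, 3.6, 8.2]
width: 19.0
grasp_force: 64.2
t 6.47 tcp_sl [139.6 112.8  80.1] z [-0.    -0.445 -0.895] F_sl [-3.4  3.4  8.2] w 19.0 g 64.2
t: 6.88
ee_pos: [618.9, 70.5, 82.1]
tcp_rot: [0.709, 0.668, -0.159, 0.159]
wrist_force: [19.1, -0.1, 0.4]
width: 18.7
grasp_force: 61.8
t 6.88 tcp_sl [137.4 113.4  82.1] z [ 0.014 -0.439 -0.898] F_sl [19.1  1.1  0.4] w 18.7 g 61.8
```

```bash
python3 -m handwheel '[[0,0.3,0,0,0,0,1.5],[0,0.3,0,0,0,0,1.5]]'; python3 - <<'E'
from h import *
rep(); s=manip.state(); print(s["ft_torque"])
im=manip.read_camera("wrist"); b=manip.read_camera("side")[170:290,270:430]
cv2.imwrite("pics/w3.png",np.hstack([cv2.resize(im[60:420],(400,225)),cv2.resize(b,(400,300))[:225]]) if 0 else im)
E
```

```text
t: 7.05
ee_pos: [618.9, 70.1, 81.4]
tcp_rot: [0.709, 0.668, -0.162, 0.157]
wrist_force: [9.8, 2.5, 3.8]
width: 18.8
grasp_force: 63.2
t 7.05 tcp_sl [137.4 112.9  81.4] z [ 0.007 -0.44  -0.898] F_sl [9.6 3.1 3.8] w 18.8 g 63.2
[ 0.81800887 -0.69880443  0.53193371]
```

View pics/w3.png

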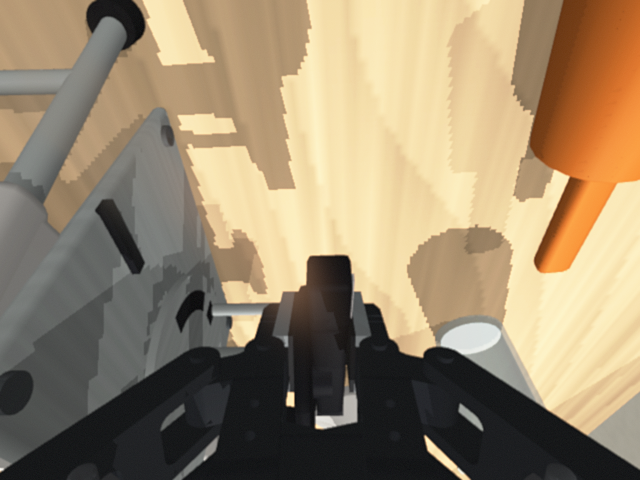

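```bash
python3 -m handwheel '[[0,0.4,0,0,0,0,1.5],[0,0.85,0,0,0,0,1.5],[0,0.9,0,0,0,0,1.5],[-0.01,0.9,0.13,0,-0.05,0,1.5],[-0.01,0.9,0.13,0,-0.05,0,1.5]]'; python3 -c "
from h import *
rep()"
python3 -m handwheel '[[0,-0.3,0,0,0,0,1.5],[0,-0.6,0,0,0,0,1.5],[0,-0.8,0,0,0,0,1.5],[0,-0.85,0,0,0,0,1.5],[0,-0.85,0,0,0,0,1.5]]'; python3 -c "
from h import *
rep()"
```

```text
t: 7.57
ee_pos: [623.2, 68.9, 78.8]
tcp_rot: [0.704, 0.664, -0.185, 0.173]
wrist_force: [-2.4, 5.3, 9.0]
width: 18.9
grasp_force: 65.1
t 7.57 tcp_sl [141.8 112.   78.8] z [-0.001 -0.49  -0.872] F_sl [-2.7  5.1  9. ] w 18.9 g 65.1
t: 7.98
ee_pos: [621.8, 69.5, 80.9]
tcp_rot: [0.704, 0.664, -0.178, 0.176]
wrist_force: [17.0, -0.0, 0.8]
width: 19.1
grasp_force: 62.6
t 7.98 tcp_sl [140.3 112.5  80.9] z [ 0.012 -0.484 -0.875] F_sl [17.   1.   0.8] w 19.1 g 62.6
```

```bash
python3 -c "
from h import *
print(manip.state()['ft_torque'])"
python3 -m handwheel '[[0,0.3,0,0,0,0,1.5],[0,0.55,0,0,0,0,1.5],[0,0.55,0,0,0,0,3],[0,0.55,0,0,0,0,4],[0,0.55,0,0,0,0,4],[0,0.55,0,0,0,0,4],[0,0.55,-3,0,0,0,4],[0,0.55,-6,0,0,0,4],[0,0.55,-10,0,0,0,4],[0,0.55,-10,0,0,0,4]]'; python3 - <<'E'
from h import *
rep()
p=np.load("p.npy"); G=np.array([135,90,122.])
P,T=tgt(p,G,0,70); P2,T2=tgt(p,G,0,0); rows([(P,T),(P2,T2)],2.5)
E
```

```text
[ 0.97178901 -1.26737735  1.0415839 ]
t: 8.82
ee_pos: [626.8, 120.0, 172.3]
tcp_rot: [0.705, 0.664, -0.18, 0.174]
wrist_force: [1.3, 0.2, 1.4]
width: 39.9
grasp_force: 0.0
t 8.82 tcp_sl [142.2 163.2 172.3] z [ 0.007 -0.484 -0.875] F_sl [1.3 0.3 1.4] w 39.9 g 0.0
[-6.446, -0.732, 3.477, 0.007, 0.505, -0.0, 2.5]
[-3.057, -0.781, 9.601, 0.007, 0.505, -0.0, 2.5]
```

```bash
python3 -m handwheel '[[-1.3,-0.15,0,0,0.1,0,4],[-2.6,-0.3,0,0,0.2,0,4],[-3.9,-0.45,1,0,0.3,0,4],[-5.2,-0.6,2,0,0.4,0,3],[-6.45,-0.73,3,0,0.5,0,2.5],[-6.45,-0.73,3,0,0.5,0,2.5],[-6.45,-0.73,3,0,0.5,0,2.5]]'; python3 - <<'E'
from h import *
rep(); C=cam("wrist"); im=manip.read_camera("wrist")
cv2.imwrite("pics/w4r.png",im)
p=np.load("p.npy"); p[0]-=1.5
for u,v in proj(C,W(p,np.r_[bar(.04,13),disc(13)])): cv2.circle(im,(int(u),int(v)),1,(0,0,255),-1)
cv2.imwrite("pics/w4.png",im)
E
```

```text
t: 9.4
ee_pos: [610.5, 43.1, 170.1]
tcp_rot: [0.73, 0.683, -0.005, 0.002]
wrist_force: [0.5, 0.1, 0.5]
width: 24.5
grasp_force: 0.0
t 9.4 tcp_sl [130.7  85.5 170.1] z [-0.004 -0.01  -1.   ] F_sl [0.5 0.1 0.5] w 24.5 g 0.0
```

View pics/w4.png

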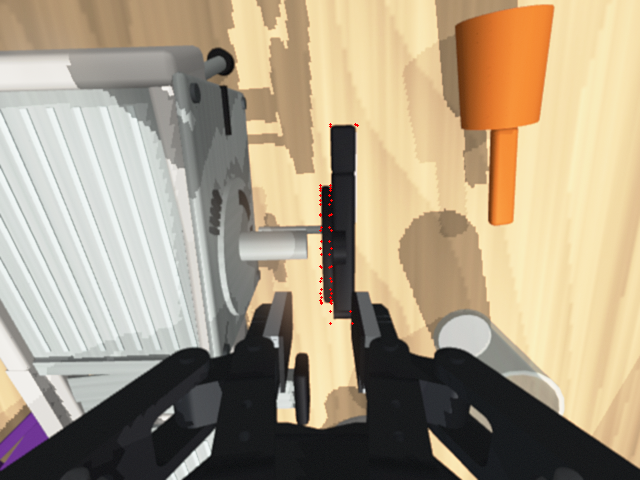

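```bash
python3 -m handwheel '[[0.45,0.18,2,0,0,0,2.5],[0.45,0.18,4,0,0,0,2.5],[0.45,0.18,5.5,0,0,0,2.5],[0.45,0.18,6.4,0,0,0,2.5],[0.45,0.18,6.4,0,0,0,2.5]]'; python3 -c "
from h import *
rep()"
python3 -m handwheel '[[0,0,0,0,0,0,1.5],[0,0,0,0,0,0,0.2],[0,0,0,0,0,0,0.2],[0,0,0,0,0,0,0.2],[0,0,0,0,0,0,0.2],[0,0,0,0,0,0,0.2]]'; python3 -c "
from h import *
rep()"
```

```text
t: 9.87
ee_pos: [612.6, 51.7, 104.6]
tcp_rot: [0.727, 0.686, -0.006, 0.002]
wrist_force: [-0.2, -0.3, -0.3]
width: 25.3
grasp_force: 0.0
t 9.87 tcp_sl [132.2  94.2 104.6] z [-0.005 -0.01  -1.   ] F_sl [-0.2 -0.3 -0.3] w 25.3 g 0.0
t: 10.37
ee_pos: [613.8, 50.8, 106.8]
tcp_rot: [0.728, 0.685, -0.004, 0.003]
wrist_force: [1.5, 4.0, -6.3]
width: 10.0
grasp_force: 58.4
t 10.37 tcp_sl [133.5  93.3 106.8] z [-0.001 -0.009 -1.   ] F_sl [ 1.3  4.1 -6.3] w 10.0 g 58.4
```

```bash
python3 -m handwheel '[[0,-0.2,0,0,0,0,0.2],[0,-0.4,0,0,0,0,0.2],[0,-0.6,0,0,0,0,0.2],[0,-0.6,0,0,0,0,0.2]]'; python3 -c "
from h import *
rep()"
python3 -m handwheel '[[0,-0.15,0,0,0,0,0.2],[0,-0.3,0,0,0,0,0.2],[0,-0.3,0,0,0,0,0.2]]'; python3 -c "
from h import *
rep();print(manip.state()['ft_torque'])"
```

```text
t: 10.7
ee_pos: [608.5, 51.0, 106.9]
tcp_rot: [0.728, 0.685, -0.003, 0.003]
wrist_force: [4.8, 3.2, -7.9]
width: 9.7
grasp_force: 59.0
t 10.7 tcp_sl [128.2  93.2 106.9] z [ 0.001 -0.009 -1.   ] F_sl [ 4.6  3.5 -7.9] w 9.7 g 59.0
t: 10.95
ee_pos: [605.6, 51.1, 106.9]
tcp_rot: [0.728, 0.685, -0.003, 0.003]
wrist_force: [4.9, 3.9, -8.8]
width: 9.5
grasp_force: 58.9
t 10.95 tcp_sl [125.3  93.2 106.9] z [ 0.001 -0.009 -1.   ] F_sl [ 4.6  4.1 -8.8] w 9.5 g 58.9
[ 0.61039504 -1.69073573  0.44249453]
```

```bash
python3 -m handwheel '[[0,-0.1,0,0,0,0,0.2],[0,-0.2,0,0,0,0,0.2],[0,-0.2,0,0,0,0,0.2]]'; python3 -c "
from h import *
rep()"
python3 -m handwheel '[[0,-0.1,0,0,0,0,0.2],[0,-0.2,0,0,0,0,0.2],[0,-0.2,0,0,0,0,0.2]]'; python3 -c "
from h import *
rep()"
```

```text
t: 11.2
ee_pos: [603.7, 51.2, 106.9]
tcp_rot: [0.728, 0.685, -0.003, 0.003]
wrist_force: [4.4, 3.5, -8.9]
width: 9.8
grasp_force: 58.8
t 11.2 tcp_sl [123.4  93.1 106.9] z [ 0.001 -0.009 -1.   ] F_sl [ 4.2  3.7 -8.9] w 9.8 g 58.8
t: 11.45
ee_pos: [602.9, 51.2, 107.1]
tcp_rot: [0.728, 0.685, -0.002, 0.004]
wrist_force: [7.1, 4.0, -10.4]
width: 9.7
grasp_force: 58.4
t 11.45 tcp_sl [122.5  93.1 107.1] z [ 0.003 -0.009 -1.   ] F_sl [  6.9   4.4 -10.4] w 9.7 g 58.4
```

```bash
python3 -m handwheel '[[0,0.2,0,0,0,0,1.2],[0,0.2,0,0,0,0,2.0],[0,0.2,0,0,0,0,2.0],[0,0.2,-1,0,0,0,2],[0,0.2,-3,0,0,0,2],[0,0.2,-6,0,0,0,2],[0,0.2,-6.5,0,0,0,2],[0,0.2,-6.5,0,0,0,2]]'; python3 - <<'E'
from h import *
rep(); C=cam("wrist"); im=manip.read_camera("wrist")
p=np.load("p.npy"); p[0]-=1.5
for u,v in proj(C,W(p,np.r_[bar(.0,0),disc(0)])): cv2.circle(im,(int(u),int(v)),1,(0,0,255),-1)
cv2.imwrite("pics/w5.png",im)
E
```

```text
t: 12.12
ee_pos: [605.1, 51.3, 176.4]
tcp_rot: [0.728, 0.685, -0.002, 0.005]
wrist_force: [-0.4, -0.6, 0.2]
width: 20.1
grasp_force: 0.0
t 12.12 tcp_sl [124.8  93.4 176.4] z [ 0.005 -0.009 -1.   ] F_sl [-0.4 -0.6  0.2] w 20.1 g 0.0
```

View pics/w5.png

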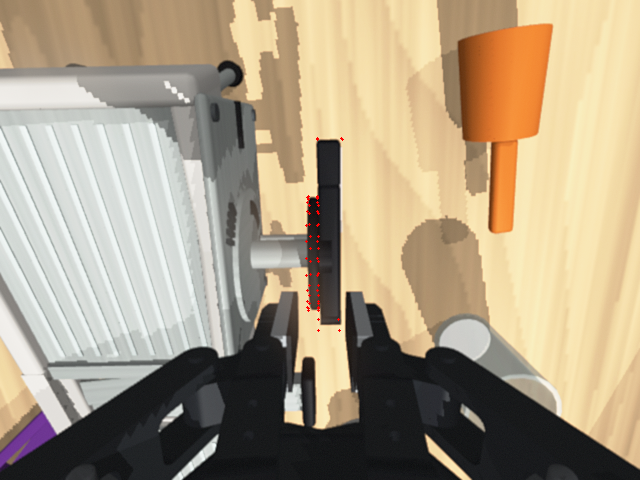

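```bash
python3 -m handwheel '[[-0.1,2.5,0,0,0,0,0],[-0.3,5,0,0,0,0,0],[-0.3,5.2,3,0,0,0,0],[-0.3,5.2,6,0,0,0,0],[-0.3,5.2,9,0,0,0,0],[-0.3,5.2,9.4,0,0,0,0],[-0.3,5.2,9.4,0,0,0,0]]'; python3 -c "
from h import *
rep()"
python3 -m handwheel '[[0,-0.5,0,0,0,0,0],[0,-1,0,0,0,0,0],[0,-1.5,0,0,0,0,0],[0,-2,0,0,0,0,0],[0,-2.4,0,0,0,0,0],[0,-2.4,0,0,0,0,0]]'; python3 -c "
from h import *
rep()"
```

```text
t: 12.75
ee_pos: [650.3, 44.1, 73.2]
tcp_rot: [0.728, 0.685, -0.008, -0.0]
wrist_force: [-0.5, -0.0, -0.1]
width: 0.3
grasp_force: 0.0
t 12.75 tcp_sl [170.2  88.9  73.2] z [-0.011 -0.011 -1.   ] F_sl [-0.5 -0.1 -0.1] w 0.3 g 0.0
t: 13.25
ee_pos: [635.2, 46.1, 82.0]
tcp_rot: [0.728, 0.685, 0.001, 0.007]
wrist_force: [9.1, 1.2, 1.8]
width: 0.0
grasp_force: 1.2
t 13.25 tcp_sl [155.1  90.   82. ] z [ 0.011 -0.009 -1.   ] F_sl [9.  1.7 1.8] w 0.0 g 1.2
```

```bash
python3 -m handwheel '[[0,-0.15,0,0,0,0,0],[0,-0.15,0,0,0,0,0]]'; python3 -c "
from h import *
rep()"
python3 -m handwheel '[[0,-0.15,0,0,0,0,0],[0,-0.15,0,0,0,0,0]]'; python3 -c "
from h import *
rep()"
```

```text
t: 13.42
ee_pos: [635.0, 46.1, 82.4]
tcp_rot: [0.728, 0.685, 0.001, 0.008]
wrist_force: [11.0, -0.2, 0.3]
width: -0.0
grasp_force: 2.2
t 13.42 tcp_sl [154.9  90.   82.4] z [ 0.013 -0.009 -1.   ] F_sl [11.   0.5  0.3] w -0.0 g 2.2
t: 13.58
ee_pos: [634.9, 46.2, 82.8]
tcp_rot: [0.728, 0.685, 0.002, 0.009]
wrist_force: [14.1, 0.0, 0.2]
width: 0.1
grasp_force: 3.0
t 13.58 tcp_sl [154.8  90.   82.8] z [ 0.016 -0.008 -1.   ] F_sl [14.1  0.9  0.2] w 0.1 g 3.0
```

```bash
python3 -m handwheel '[[0,1.5,0,0,0,0,0],[0,3,0,0,0,0,0],[-3,3.4,0,0,0,0,0],[-6,3.4,0,0,0,0,0],[-9,3.4,0,0,0,0,0],[-11.35,3.4,0,0,0,0,0],[-11.35,3.4,0,0,0,0,0],[-11.35,3.4,0,0,0,0,0]]'; python3 - <<'E'
from h import *
rep(); C=cam("wrist"); manip.read_camera("wrist")
print(manip.find_in("wrist","ejector_face")[:2]); p=np.load("p.npy"); p[0]-=1.5; print(bbox(proj(C,W(p,cap()))))
E
```

```text
t: 14.25
ee_pos: [654.5, -70.5, 80.0]
tcp_rot: [0.729, 0.685, -0.004, 0.003]
wrist_force: [0.2, 1.2, -0.6]
width: 0.2
grasp_force: 0.0
t 14.25 tcp_sl [181.4 -25.3  80. ] z [-0.   -0.01 -1.  ] F_sl [ 0.2  1.2 -0.6] w 0.2 g 0.0
[{'rect': [129.9, 318.5, 114.9, 119.7], 'p': 0.76}]
[113.31142884 253.07425213 184.23699802 384.01068727]
```

```bash
python3 -m handwheel '[[0.1,-1.5,0.3,0,0,0,0],[0.1,-3,0.3,0,0,0,0],[0.1,-4,0.3,0,0,0,0],[0.1,-4.8,0.3,0,0,0,0],[0.1,-5.2,0.3,0,0,0,0],[0.1,-5.2,0.3,0,0,0,0]]'; python3 -c "
from h import *
rep()"
python3 -m handwheel '[[0,-0.4,0,0,0,0,0],[0,-0.8,0,0,0,0,0],[0,-1.2,0,0,0,0,0],[0,-1.6,0,0,0,0,0],[0,-1.6,0,0,0,0,0]]'; python3 -c "
from h import *
rep()"
```

```text
t: 14.85
ee_pos: [602.9, -64.4, 76.3]
tcp_rot: [0.728, 0.686, -0.003, 0.003]
wrist_force: [2.8, 1.1, -1.7]
width: 0.4
grasp_force: 1.4
t 14.85 tcp_sl [129.5 -22.2  76.3] z [-0.    -0.009 -1.   ] F_sl [ 2.7  1.2 -1.7] w 0.4 g 1.4
t: 15.27
ee_pos: [588.2, -64.0, 76.6]
tcp_rot: [0.728, 0.685, -0.003, 0.004]
wrist_force: [6.2, 2.6, -2.8]
width: 0.1
grasp_force: 2.9
t 15.27 tcp_sl [114.8 -22.8  76.6] z [ 0.002 -0.01  -1.   ] F_sl [ 6.1  2.9 -2.8] w 0.1 g 2.9
```

Gate is open; the spring is yielding. Press to the stop.

```bash
python3 -m handwheel '[[0,-0.3,0,0,0,0,0],[0,-0.5,0,0,0,0,0],[0,-0.5,0,0,0,0,0]]'; python3 -c "
from h import *
rep()"
python3 -m handwheel '[[0,-0.2,0,0,0,0,0],[0,-0.4,0,0,0,0,0],[0,-0.4,0,0,0,0,0]]'; python3 -c "
from h import *
rep()"
```

```text
t: 15.52
ee_pos: [584.0, -63.9, 76.7]
tcp_rot: [0.728, 0.685, -0.002, 0.004]
wrist_force: [6.8, 1.4, -2.6]
width: -0.1
grasp_force: 3.3
t 15.52 tcp_sl [110.6 -22.9  76.7] z [ 0.003 -0.01  -1.   ] F_sl [ 6.7  1.8 -2.6] w -0.1 g 3.3
t: 15.77
ee_pos: [581.5, -63.8, 77.0]
tcp_rot: [0.728, 0.685, -0.001, 0.006]
wrist_force: [10.6, 1.4, -6.1]
width: 0.3
grasp_force: 5.2
t 15.77 tcp_sl [108.2 -22.9  77. ] z [ 0.006 -0.01  -1.   ] F_sl [10.5  2.1 -6.1] w 0.3 g 5.2
```

```bash
python3 -m handwheel '[[0,-0.2,0,0,0,0,0],[0,-0.3,0,0,0,0,0],[0,-0.3,0,0,0,0,0]]'; python3 -c "
from h import *
rep()"
python3 -m handwheel '[[0,1,0,0,0,0,0],[0,2,0,0,0,0,0],[0,3,0,0,0,0,0],[0,4,0,0,0,0,0],[0,6,0,0,0,0,0],[0,7.5,0,0,0,0,0],[0,7.5,-4,0,0,0,0],[0,7.5,-8,0,0,0,0],[0,7.5,-12,0,0,0,0],[0,7.5,-14,0,0,0,0],[0,7.5,-14,0,0,0,0]]'; python3 - <<'E'
from h import *
rep(); C=cam("wrist"); w=manip.read_camera("wrist"); s=manip.read_camera("scene"); d=manip.read_camera("side")
up=lambda i:cv2.resize(i,(400,300),interpolation=cv2.INTER_CUBIC)
cv2.imwrite("pics/end.png",np.vstack([np.hstack([up(w),up(s[180:300,235:395])]),np.hstack([up(d[180:330,230:430]),up(s)])]))
E
```

```text
t: 16.02
ee_pos: [581.5, -63.8, 77.3]
tcp_rot: [0.728, 0.685, 0.001, 0.008]
wrist_force: [18.5, 0.6, -11.5]
width: -0.2
grasp_force: 8.8
t 16.02 tcp_sl [108.1 -22.9  77.3] z [ 0.013 -0.01  -1.   ] F_sl [ 18.4   1.8 -11.5] w -0.2 g 8.8
t: 16.93
ee_pos: [653.3, -67.6, 223.0]
tcp_rot: [0.728, 0.685, -0.002, 0.007]
wrist_force: [0.2, 0.3, 0.4]
width: -0.2
grasp_force: 0.0
t 16.93 tcp_sl [180.  -22.4 223. ] z [ 0.008 -0.011 -1.   ] F_sl [0.1 0.3 0.4] w -0.2 g 0.0
```

View pics/end.png

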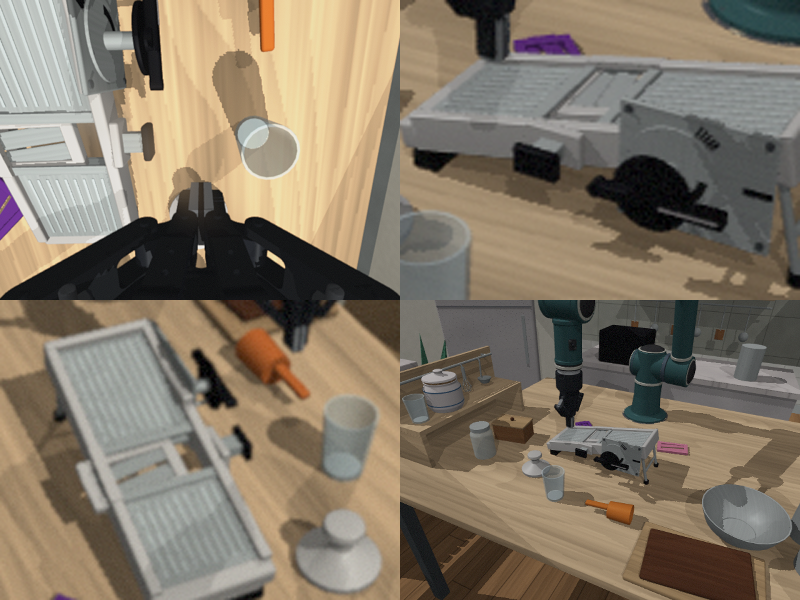

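```bash
python3 -c "
from h import *
C=cam('scene'); p=np.load('p.npy'); p[0]-=1.5
for pu in (0,4,8,14):
  e=bar(.06,pu).reshape(2,2,2,3)[1].mean(1); print(pu,proj(C,W(p,e)).round(1).tolist())
"
```

```text
0 [[309.4, 254.8], [363.3, 268.8]]
4 [[308.5, 255.8], [362.5, 269.9]]
8 [[307.6, 256.7], [361.7, 270.9]]
14 [[306.2, 258.2], [360.5, 272.5]]
```

Measured ends (311, 254.8) and (363.8, 268.8) match the knob fully home. Insert is out, cap is back, the arm is clear.

```bash
python3 -c "
from plant import manip
print(manip.sign_off())"
```

```text
the job is handed in; nothing more can be done
None
```

The job is handed in at about 17 s: the knob sits fully home at the blade-change mark, and the ejector was pressed to its stop and sprang back. The insert stands out of the far side, and nothing else looked moved in the final pictures. During the notch search the gripper touched the slicer a few times, with at most about 19 N at the wrist.

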